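# Walk the bench power supply round to the fence

## Robot

A 6-joint arm with a two-finger parallel gripper is mounted at the origin on the work surface. World frame = base frame: x ahead of the robot, y to its left, z up, the work surface at z = 0. Lengths are in m, angles in degrees, forces in N, time in s.
With the tool pointing down it reaches from about 0.4 to 0.825 m from the base axis. Payload 7 kg.
Tool frame: the origin (TCP) lies midway between the tips of the shut fingers; the grasp point (between the pads) lies 19 mm behind it; z points along the fingers, y is the line along which they close (so a half turn about z gives the same grasp; the last joint's range is limited). The gripper opens to 88 mm and grips with 3 to 60 N. Pads are 19 mm wide; open, the fingers measure 130 mm over their backs; the gripper's body (78 mm by 193 mm) begins 47 mm behind the grasp point.
Start: joints at [-48.581, 20.546, 0.682, 0, -70.136, -16.507], TCP at [0.284, -0.612, 0.227] pointing down, gripper open.
Joint ranges: [-176.03, 176.03], [-82.01, 121.73], [-58.28, 71.71], [-173.87, 95.51], [-174.79, -0.11], [-173.66, 173.66]. Speed limits (degrees/s): [136.94, 136.94, 172.46, 180, 180, 180].

## Interface

Orientations are given as a 3x3 rotation matrix whose columns are the frame's x, y, z axes.
In Python, from rig import robot gives the robot as it stands. Calls block until the motion is done:
- robot.goto(position, orientation): joint-space move of the TCP to a pose.
- robot.servo_line(position, ori=None, speed=0.15): straight line of the TCP; ori=None keeps the orientation; speed is the mean speed in m/s.
- robot.movej(angles): joint-space move.
- robot.move_gripper(opening): opening from 0.0 (shut) to 1.0 (fully open); the grip force is fixed at half the most; returns when the fingers have stopped.
- robot.dwell(seconds).
- robot.ik(position, orientation): joint angles nearest the present ones, or None.
- robot.grab_frame(name): name is "side" or "top" or "wrist"; returns (picture, depth): 420x560x3 uint8, red, green, blue; 420x560 float32, m along the optical axis (not along the pixel's ray), 0 where there is no reading.
- robot.camera_info(name): a dict with "vfov" (degrees; the focal length in pixels is half the picture's height over the tangent of half this angle, whatever the lens; pixels are square), "cx", "cy" (the principal point, pixels), "view" (4x4, takes a point from world to camera coordinates); the wrist camera has in their place "T_tool_cam" (4x4, takes a point from camera to tool coordinates, whose origin is the TCP and whose axes are the flange's). Camera axes: x right, y down, z forward; pixel columns grow to the right and rows downward; lengths in m; the calibration is good to about 2 mm. A picture is of the moment at which its call begins: read the wrist's pose just before it. camera_info takes no time and is no camera call.
A pose or a line that the arm cannot do raises robot.Unreachable and nothing moves.
- robot.job_done(): hands the job in; it is judged then, once.
Readings, each from a call of its own:
- robot.read_t(): time.
- robot.read_qpos(): joint angles.
- robot.read_qvel(): joint speeds.
- robot.read_effort(): joint torques, N m.
- robot.read_position(): TCP position.
- robot.read_tcp_rot(): TCP orientation.
- robot.read_force(): force on the tool from outside, world axes, zero at the start.
- robot.read_ft_torque(): the same for the moment, N m.
- robot.read_grip_width(): opening from 0.0 (shut) to 1.0 (fully open).
- robot.read_finger_force(): force on a finger pad.
Only numpy, scipy, OpenCV 4.12 (cv2) and the standard library are available. Lean on these libraries where they do the work, as an engineer would, in place of code of your own. Each camera call takes 0.05 s, during which the arm holds its last target. There are 200 camera calls.

## Task

The heavy bench power supply stands askew in front of the wooden fence strip. Walk it round with your fingertips: push its left front corner first, then the right one, and so on in turn, until its whole back lies flush against the fence, without overhanging either end. Push only on the two rubber corner guards, keep off the knobs, meter and casing, never lift or tip it, leave the other things where they stand, and let go at the end.

Things in the scene. Friction and masses are not known exactly. Their poses are not given: they have to be found in the camera images.
- psu: bench power supply: loose grey box on four rubber feet, 0.7 to 1.0 kg; 95 mm front to back, 150 wide, 56 high. Origin: centre of its underside. x points out of its back, y to its left end as seen from the robot, z up; front panel towards -x, flat back at x = 47.5 mm. Starts turned 0.45 to 0.9 rad anticlockwise from above (left front corner lags), origin 125 to 145 mm before the fence
- corner_left: black rubber guard on the left front corner (psu +y), full height of the box. Origin: same as psu. Its flat front face, the place to push, is 28 mm wide: psu x = -47.5, y = 47 to 75 mm, 13 mm proud of the panel; on the side it reaches back to x = -12.5. Pushed there, the box turns about a point roughly 50 mm beyond its middle on the other guard's side
- corner_right: the same guard on the right front corner, psu y = -47 to -75 mm. Origin: same as psu. Pushing it turns the box anticlockwise, pushing the left one clockwise; it takes about 2 to 7 N
- psu_panel: aluminium front panel between the guards with a small meter, two knobs and two brass terminals, which end 4 mm short of the guards' front faces; not to be touched. Origin: same as psu
- psu_case: grey casing (top, sides and back, 142 mm wide, psu x = -31 to 47.5 mm); not to be touched by the robot. Origin: same as psu
- back_left (a point): point on the flat back face of the power supply, 70 mm to the left of its middle, 30 mm up
- back_right (a point): point on the flat back face, 70 mm to the right of its middle, 30 mm up
- fence: straight strip of light wood screwed down to the table, 280 mm long, 45 mm high, 32 mm thick, two steel angles behind it. Origin: middle of the foot of its face towards the robot; x points square away from that face, through the wood (away from the robot), y along the face to the left as seen from the robot; the face is the plane x = 0 and ends at y = -140 and 140 mm
- spool: small spool of solder standing left of the power supply, 52 mm diameter, 40 mm high; bystander, origin at the centre of its underside
- jar: glass jar with a steel cap to the right of the power supply, 48 mm diameter, 55 mm high; bystander, origin at the centre of its underside
- driver: screwdriver 160 mm long lying at the near left; bystander
- multimeter: black hand multimeter lying flat at the right, 75 x 140 x 38 mm; bystander, origin at the centre of its underside
- mug: white mug, 80 mm diameter, 90 mm high, at the left; bystander, origin at the centre of its underside
- parts_tray: grey divided parts tray at the left, 100 x 140 x 30 mm; bystander, origin at the centre of its underside
- plug_adapter: small metal coaxial adapter standing upright at the near right, 22 mm diameter, 48 mm high; bystander, origin at the centre of its underside
Mind the look-alikes: they are no part of the job. What is shaped like the psu but green or orange is not meant.

How it is judged:
By the outcome, as a careful person would: the job done as asked, in the order asked, and still so for the second after the job is handed in, with the robot touching nothing.
It also fails if it takes over 58 s, if anything falls off the work surface, if the arm or the gripper's body presses on something with over 40 N, if the wrist force passes 120 N, or if a joint passes its speed limit or range.

## Working session

There is one attempt and no reset: what is moved stays moved. The work goes in short steps, each a Python script; the robot and the scene stay as the last script left them, time stands still between calls to the robot, and variables do not carry over. Pictures are saved under pics/ and viewed, at most 10 in all, crops included, and the job is handed in when it is done.

```bash
ls; mkdir -p pics; python3 - <<'E'
from rig import robot
import cv2,numpy as np
for n in("top","side"):
    p,d=robot.grab_frame(n); cv2.imwrite(f"pics/{n}0.png",p[:,:,::-1]); np.savez(f"{n}0.npz",p=p,d=d)
    i=robot.camera_info(n); print(n,i)
print(robot.read_t(),robot.read_tcp_rot())
E
```

```text
pics
top {'vfov': 48.51020062442069, 'cx': 279.6673616872482, 'cy': 212.5691875834101, 'view': array([[ 0.00801638, -0.99995984, -0.00400783, -0.01607345],
       [-0.99255461, -0.00746976, -0.12157116,  0.49145218],
       [ 0.12153634,  0.00495255, -0.99257463,  1.14577615],
       [ 0.        ,  0.        ,  0.        ,  1.        ]])}
side {'vfov': 48.938929451616914, 'cx': 272.86409551662837, 'cy': 216.27911295572494, 'view': array([[ 0.96897479, -0.24711469, -0.00471046, -0.44469671],
       [-0.13331551, -0.50651259, -0.85186382,  0.12654715],
       [ 0.20812215,  0.82606255, -0.52374215,  1.45999006],
       [ 0.        ,  0.        ,  0.        ,  1.        ]])}
0.1 [[-9.07005832e-01 -4.21117384e-01 -7.54663582e-04]
 [-4.21118039e-01  9.07004890e-01  1.31404287e-03]
 [ 1.31117265e-04  1.50964699e-03 -9.99998852e-01]]
```

View pics/top0.png

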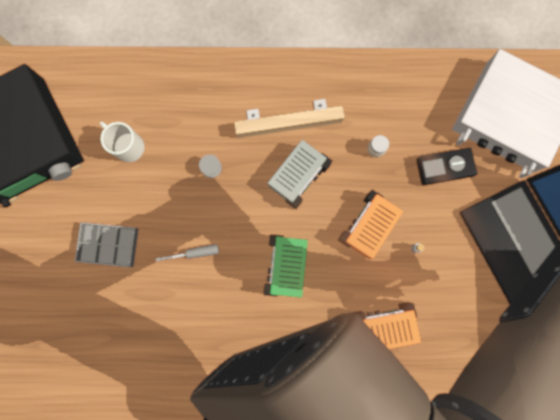

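View pics/side0.png

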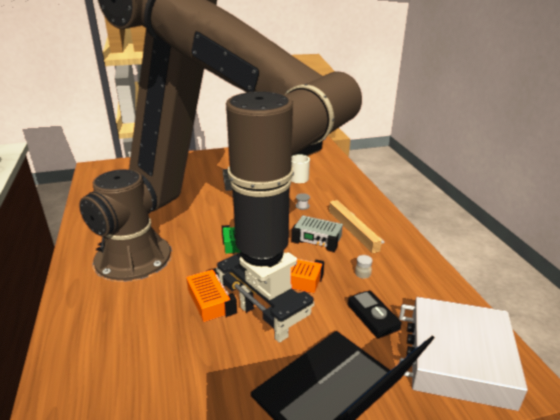

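Top view: the PSU (grey) is at about (298,172), with its black guards at (294,200) on the left front and (323,167) on the right front. The fence runs from (235,125) to (343,112), the spool is at (210,166) and the jar at (378,146). The side view shows the same layout, with the gripper near the orange look-alikes.

```bash
cat > h.py <<'E'
import numpy as np,cv2
from rig import robot
def K(i):
    f=210/np.tan(np.radians(i["vfov"]/2)); return f,i["cx"],i["cy"]
def cloud(d,i,T=None):
    f,cx,cy=K(i); v,u=np.mgrid[:420,:560]
    P=np.stack([(u-cx)/f*d,(v-cy)/f*d,d],-1)
    M=np.linalg.inv(i["view"]) if T is None else T
    return P@M[:3,:3].T+M[:3,3]
def ray(uv,z,i,T=None):
    f,cx,cy=K(i); M=np.linalg.inv(i["view"]) if T is None else T
    uv=np.atleast_2d(uv).astype(float)
    r=np.c_[(uv-[cx,cy])/f,np.ones(len(uv))]@M[:3,:3].T
    return (M[:3,3]+r*((z-M[2,3])/r[:,2])[:,None])[:,:2]
E
python3 - <<'E'
from h import *
q=np.load("top0.npz"); p,d=q["p"],q["d"]; i=robot.camera_info("top")
P=cloud(d,i); z=P[...,2]
print("table z",np.median(z[210:230,200:250]),np.std(z[210:230,200:250]))
for nm,(r0,r1,c0,c1),lo,hi,h in [("psu",(130,215,255,340),.03,.08,.056),("fence",(95,140,225,355),.03,.06,.045),("spool",(150,185,190,225),.025,.06,.04),("jar",(130,160,362,395),.03,.08,.055)]:
    m=np.zeros(z.shape,np.uint8); m[r0:r1,c0:c1]=((z>lo)&(z<hi)&(d>0))[r0:r1,c0:c1]
    n,l,s,_=cv2.connectedComponentsWithStats(m); k=1+np.argmax(s[1:,4]); m=l==k
    uv=np.argwhere(m)[:,::-1]; w=ray(uv,h,i).astype(np.float32)
    print(nm,s[k],"zmed",np.median(z[m]),"rect",cv2.minAreaRect(w*1000),"\n",cv2.boxPoints(cv2.minAreaRect(w*1000)).round(0).tolist())
    if nm=="psu":
        hsv=cv2.cvtColor(p,cv2.COLOR_RGB2HSV); dk=m&(hsv[...,2]<60)
        n,l,s,c=cv2.connectedComponentsWithStats(dk.astype(np.uint8))
        for a in range(1,n):
            if s[a,4]>5: print(" dark",s[a],c[a],ray(c[a],.056,i))
cv2.imwrite("pics/crop.png",cv2.resize(p[90:220,200:400,::-1],None,fx=4,fy=4,interpolation=cv2.INTER_CUBIC))
E
```

```text
table z -0.0008342755899317655 0.07564108801687995
psu [ 268  140   64   68 2089] zmed 0.05479300719056468 rect ((589.042724609375, -60.027870178222656), (95.734619140625, 152.6195068359375), 52.664695739746094) 
 [[499.0, -52.0], [621.0, -144.0], [679.0, -68.0], [557.0, 24.0]]
 dark [323 166   4   5  15] [324.26666667 167.53333333] [[ 0.60240572 -0.12274408]]
fence [ 234  106  110   29 1485] zmed 0.0436378444262282 rect ((727.493896484375, -33.94978332519531), (37.99949645996094, 279.1313171386719), 9.030130386352539) 
 [[687.0, 101.0], [731.0, -175.0], [768.0, -169.0], [724.0, 107.0]]
spool [199 155  21  20 327] zmed 0.03917942979500322 rect ((611.783447265625, 167.84461975097656), (49.137638092041016, 50.88481521606445), 0.4105692207813263) 
 [[587.0, 193.0], [587.0, 142.0], [637.0, 143.0], [636.0, 193.0]]
jar [369 136  20  18 259] zmed 0.05356375584955608 rect ((663.7745971679688, -260.6679992675781), (42.55298614501953, 47.46941375732422), 53.434539794921875) 
 [[632.0, -264.0], [670.0, -292.0], [696.0, -258.0], [657.0, -229.0]]
```

View pics/crop.png

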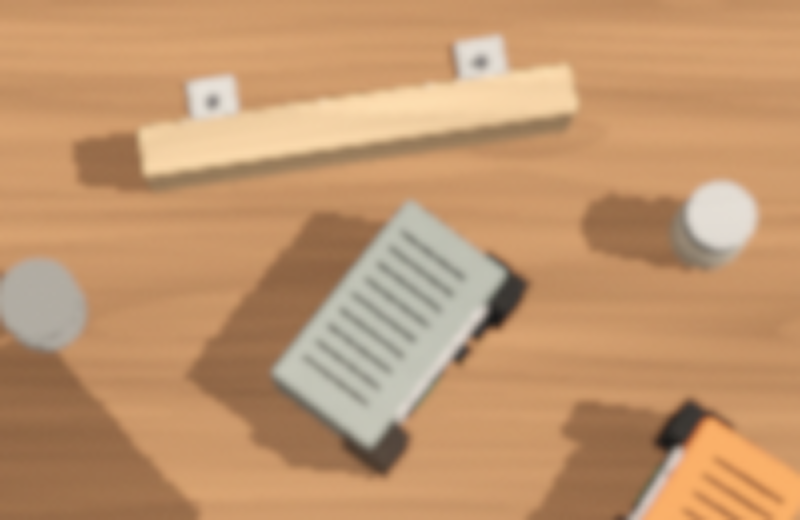

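```bash
cat >> h.py <<'E'
F=np.array([.7145,-.036]); FY=np.radians(9.03)   # fence origin, yaw
def rot(a): c,s=np.cos(a),np.sin(a); return np.array([[c,-s],[s,c]])
def ori(yaw,flip):
    a=yaw+np.pi*flip; c,s=np.cos(a),np.sin(a)
    return np.array([[-s,c,0],[c,s,0],[0,0,-1.]])
def tcp(pose,s,back,z,off=61): # fingertip `back` mm in front of guard face (finger half depth 21)
    p=pose[:2]+rot(pose[2])@np.array([-47.5-21-back,s*off])/1000
    return np.r_[p,z]
def fence(pose):
    d=rot(-FY)@(pose[:2]-F); return np.r_[d*1000,pose[2]-FY].round(3)
E
python3 - <<'E'
from h import *
pose=np.array([.589,-.060,np.radians(52.66)]); print(fence(pose))
robot.move_gripper(0.0)
for fl in(0,1):
    print(fl,robot.ik(tcp(pose,1,25,.22),ori(pose[2],fl)),robot.ik(tcp(pose,-1,25,.22),ori(0,fl)))
fl=min((0,1),key=lambda f:abs(robot.ik(tcp(pose,1,25,.22),ori(pose[2],f))[5]))
robot.goto(tcp(pose,1,25,.22),ori(pose[2],fl))
print(fl,robot.read_t(),robot.read_position(),robot.read_qpos())
R,t=robot.read_tcp_rot(),robot.read_position()
p,d=robot.grab_frame("wrist"); i=robot.camera_info("wrist"); print(i)
np.savez("w1.npz",p=p,d=d,R=R,t=t); cv2.imwrite("pics/w1.png",p[:,:,::-1])
p,d=robot.grab_frame("top");cv2.imwrite("pics/t1.png",p[:,:,::-1])
E
```

```text
[-127.711   -4.005    0.761]
0 [  11.4954406     3.5290699   -22.19477472    0.          -64.27615538
 -138.8354406 ] None
1 [ 11.4954406    3.5290699  -22.19477472   0.         -64.27615538
  41.1645594 ] [  2.02981184  14.31019297  -9.03254095   0.         -66.65726608
  -2.02981184]
1 3.5167 [ 0.48388643 -0.09789559  0.21999563] [ 1.14300185e+01  3.54991864e+00 -2.21758936e+01  7.78591308e-03
 -6.42772597e+01  4.11437943e+01]
{'vfov': 59.624651458462, 'cx': 282.3560785668925, 'cy': 211.65094104275977, 'T_tool_cam': array([[ 3.25811428e-04, -9.66583799e-01, -2.56350644e-01,
         6.93528289e-02],
       [ 9.99999943e-01,  2.91710956e-04,  1.71048233e-04,
         7.22954493e-04],
       [-9.05521593e-05, -2.56350685e-01,  9.66583839e-01,
        -1.57785555e-01],
       [ 0.00000000e+00,  0.00000000e+00,  0.00000000e+00,
         1.00000000e+00]])}
```

View pics/w1.png

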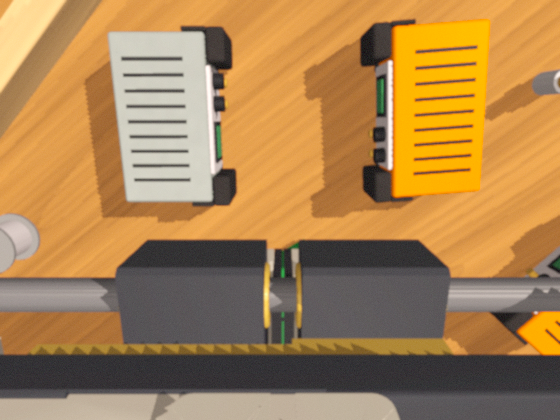

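The wrist view shows the grey PSU at columns 115–235, rows 30–200. Its left guard is at (215,187), its right guard at (207,45), and the fence is at the upper left. The shut fingers lie at about column 283, in front of the left guard. I'll refine the pose from this view, then make the first left push.

```bash
cat >> h.py <<'E'
def wrist(save=None):
    R,t=robot.read_tcp_rot(),robot.read_position(); p,d=robot.grab_frame("wrist")
    if save: cv2.imwrite(save,p[:,:,::-1])
    return p,d,R,t
def measure(fr,guess=None):
    p,d,R,t=fr; i=robot.camera_info("wrist"); T=np.eye(4); T[:3,:3]=R; T[:3,3]=t; T=T@i["T_tool_cam"]
    z=cloud(d,i,T)[...,2]; hsv=cv2.cvtColor(p,cv2.COLOR_RGB2HSV)
    m=((z>.048)&(z<.066)&(d>0)&(hsv[...,1]<50)&(hsv[...,2]>90)).astype(np.uint8)
    m=cv2.morphologyEx(m,cv2.MORPH_CLOSE,np.ones((9,9))); m=cv2.morphologyEx(m,cv2.MORPH_OPEN,np.ones((7,7)))
    cs,_=cv2.findContours(m,cv2.RETR_EXTERNAL,cv2.CHAIN_APPROX_NONE); c=max(cs,key=cv2.contourArea)[:,0]
    w=ray(c,.056,i,T).astype(np.float32)*1000
    (x,y),(a,b),an=cv2.minAreaRect(w); yaw=np.radians(an if a<b else an+90)
    # short side direction = psu x
    yaw=(yaw-FY+np.pi/2)%np.pi-np.pi/2+FY
    bx=c.min(0).tolist()+c.max(0).tolist()
    mid=np.array([x,y])-rot(yaw)@[8.25,0]
    return np.r_[mid/1000,yaw],(round(a,1),round(b,1),bx,round(float(np.median(z[m>0])),4))
def fencefit(fr): # line of the top front edge of the fence
    p,d,R,t=fr; i=robot.camera_info("wrist"); T=np.eye(4); T[:3,:3]=R; T[:3,3]=t; T=T@i["T_tool_cam"]
    P=cloud(d,i,T); q=(P[...,:2]-F)@rot(FY)
    m=(P[...,2]>.038)&(P[...,2]<.05)&(d>0)&(np.abs(q[...,0]-.016)<.03)&(np.abs(q[...,1])<.15)
    cs,_=cv2.findContours(cv2.morphologyEx(m.astype(np.uint8),cv2.MORPH_OPEN,np.ones((3,3))),cv2.RETR_EXTERNAL,cv2.CHAIN_APPROX_NONE)
    c=max(cs,key=cv2.contourArea)[:,0]; c=c[(c>2).all(1)&(c[:,0]<557)&(c[:,1]<417)]
    q=(ray(c,.045,i,T)-F)@rot(FY)*1000; y=q[:,1]; out=[]
    for lo in np.arange(-140,140,20):
        s=q[(y>=lo)&(y<lo+20),0]
        if len(s)>3: out.append((lo+10,s.min().round(1),s.max().round(1)))
    return out,y.min(),y.max()
E
python3 - <<'E'
from h import *
q=np.load("w1.npz"); fr=[q[k] for k in "pdRt"]
pose,inf=measure(fr); print(pose,np.degrees(pose[2]),inf,fence(pose)); print(fencefit(fr))
E
```

```text
[ 0.58947468 -0.06445256  0.91979166] 52.700180053710945 (82.1, 141.2, [109, 31, 215, 202], 0.0556) [-127.941   -8.477    0.762]
([(np.int64(-10), np.float64(-3.7), np.float64(-2.4)), (np.int64(10), np.float64(-4.1), np.float64(31.0)), (np.int64(30), np.float64(-4.3), np.float64(30.9)), (np.int64(50), np.float64(-3.9), np.float64(-2.0)), (np.int64(70), np.float64(-4.0), np.float64(-2.5))], np.float64(-18.880221187404196), np.float64(79.21786033147251))
```

```bash
cat >> h.py <<'E'
def push(pose,s,dyaw,speed=.05,pre=1.0,n=None,r=50,z=.015,fmax=15,off=61):
    """touch guard s (+1 left) and turn the box by |dyaw| about its pivot; returns predicted pose"""
    robot.servo_line(tcp(pose,s,pre,z,off),ori(pose[2],1),.08)
    n=n or max(2,int(abs(dyaw)/.08)); piv=pose[:2]+rot(pose[2])@np.array([0,-s*r/1000]); fs=[]
    for k in range(1,n+1):
        a=-s*abs(dyaw)*k/n
        q=np.r_[piv+rot(a)@(pose[:2]-piv),pose[2]+a]
        robot.servo_line(tcp(q,s,0,z,off),ori(q[2],1),speed)
        f=robot.read_force()[:2]@np.array([np.cos(q[2]),np.sin(q[2])]); fs.append(round(float(f),1))
        if abs(f)>fmax: break
    print("forces",fs,"pred",fence(q),"t",robot.read_t()); return q
def off(pose,s,z=None,back=25):
    robot.servo_line(tcp(pose,s,back,.015),ori(pose[2],1),.12)
    if z: robot.servo_line(tcp(pose,s,back,z),ori(pose[2],1),.25)
def look(pose,save=None):
    fr=wrist(save); q,inf=measure(fr); print("meas",fence(q),inf,"t",robot.read_t()); return q
E
python3 - <<'E'
from h import *
pose=np.array([.5895,-.0640,.9195])
robot.servo_line(tcp(pose,1,25,.015),ori(pose[2],1),.2)
q=push(pose,1,.76)
off(q,1,.2)
q=look(q,"pics/w2.png"); np.save("pose.npy",q)
E
```

```text
forces [-1.2, -1.9, -0.5, -1.1, -1.2, -1.0, -0.4, -0.4, 0.2] pred [-9.3426e+01  5.7890e+00  2.0000e-03] t 8.5667
meas [-9.6516e+01  5.3180e+00  1.9000e-02] (81.4, 141.0, [95, 28, 211, 210], 0.0557) t 9.8667
```

View pics/w2.png

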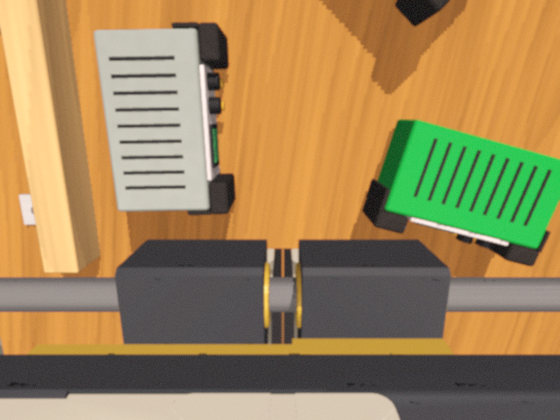

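The first push worked: the box is now nearly parallel to the fence, with its back edge at about column 105 and the fence at columns 5–95. Next are right and left pushes, with a look after each pair.

```bash
python3 - <<'E'
from h import *
q=np.load("pose.npy")
robot.servo_line(tcp(q,-1,25,.2),ori(q[2],1),.3)
robot.servo_line(tcp(q,-1,25,.015),ori(q[2],1),.25)
q=push(q,-1,.28); off(q,-1)
robot.servo_line(tcp(q,1,25,.015),ori(q[2],1),.2)
robot.servo_line(tcp(q,1,25,.2),ori(q[2],1),.25)
q=look(q); 
robot.servo_line(tcp(q,1,25,.015),ori(q[2],1),.25)
q=push(q,1,q[2]-FY+.05); off(q,1,.2)
q=look(q,"pics/w3.png"); np.save("pose.npy",q)
print(fencefit(wrist()))
E
```

```text
forces [-0.3, -0.6, -0.3] pred [-82.737   7.525   0.299] t 12.9667
meas [-84.948   6.347   0.273] (81.8, 141.1, [96, 28, 208, 211], 0.0556) t 15.025
forces [-1.1, -0.5, -0.5, -0.3] pred [-6.8978e+01  8.1330e+00 -5.0000e-02] t 17.8167
meas [-7.1138e+01  7.9180e+00 -2.1000e-02] (81.9, 141.2, [93, 28, 211, 211], 0.0557) t 19.1167
([(np.int64(-90), np.float64(-3.2), np.float64(31.1)), (np.int64(-70), np.float64(-3.3), np.float64(31.1)), (np.int64(-50), np.float64(-3.5), np.float64(31.1)), (np.int64(-30), np.float64(-3.2), np.float64(31.0)), (np.int64(-10), np.float64(-3.7), np.float64(31.0)), (np.int64(10), np.float64(-3.4), np.float64(30.9)), (np.int64(30), np.float64(-3.7), np.float64(30.9)), (np.int64(50), np.float64(-3.3), np.float64(30.9)), (np.int64(70), np.float64(-3.7), np.float64(30.8)), (np.int64(90), np.float64(-3.6), np.float64(30.8)), (np.int64(110), np.float64(-3.8), np.float64(30.7)), (np.int64(130), np.float64(-3.6), np.float64(30.7))], np.float64(-87.85792530937465), np.float64(137.378311336073))
```

View pics/w3.png

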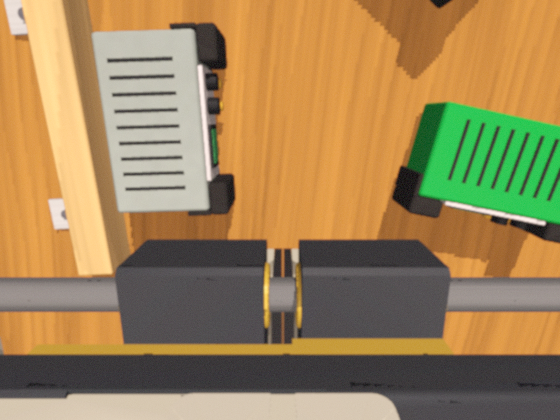

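The box is parallel to the fence, with about 22 mm of gap left. I'll do another right and left pair with smaller swings.

```bash
python3 - <<'E'
from h import *
q=np.load("pose.npy")
robot.servo_line(tcp(q,-1,25,.2),ori(q[2],1),.3)
robot.servo_line(tcp(q,-1,25,.015),ori(q[2],1),.25)
q=push(q,-1,.17); off(q,-1)
robot.servo_line(tcp(q,1,25,.015),ori(q[2],1),.2)
robot.servo_line(tcp(q,1,25,.2),ori(q[2],1),.25)
q=look(q)
robot.servo_line(tcp(q,1,25,.015),ori(q[2],1),.25)
q=push(q,1,q[2]-FY+.07,n=6,fmax=8); off(q,1,.2)
q=look(q,"pics/w4.png"); np.save("pose.npy",q)
E
```

```text
forces [-0.1, -0.5] pred [-62.665   8.464   0.149] t 21.8417
meas [-64.999   8.043   0.117] (82.0, 141.4, [97, 29, 208, 212], 0.0556) t 23.9
forces [0.1, -1.9, -2.4, -2.4, -2.0, -0.8] pred [-55.663   8.262  -0.07 ] t 26.7417
meas [-5.7599e+01  8.2050e+00 -3.6000e-02] (81.9, 141.1, [92, 28, 210, 212], 0.0557) t 28.0417
```

```bash
python3 - <<'E'
from h import *
q=np.load("pose.npy")
robot.servo_line(tcp(q,-1,25,.2),ori(q[2],1),.3)
robot.servo_line(tcp(q,-1,25,.015),ori(q[2],1),.25)
q=push(q,-1,.11,n=6,fmax=7); off(q,-1)
robot.servo_line(tcp(q,1,25,.015),ori(q[2],1),.2)
robot.servo_line(tcp(q,1,25,.2),ori(q[2],1),.25)
q=look(q)
robot.servo_line(tcp(q,1,25,.015),ori(q[2],1),.25)
q=push(q,1,q[2]-FY+.06,n=10,fmax=8,speed=.03); off(q,1,.2)
q=look(q,"pics/w5.png"); np.save("pose.npy",q)
E
```

```text
forces [0.6, -0.2, -3.6, -2.8, -2.5, -2.6] pred [-52.103   8.307   0.074] t 31.45
meas [-5.4204e+01  8.0480e+00  3.5000e-02] (81.6, 141.0, [97, 29, 207, 212], 0.0557) t 33.5083
forces [0.1, 0.2, -0.6, -0.1, -2.1, -3.5, -1.8, -3.3, -2.3, -5.5] pred [-49.445   7.989  -0.06 ] t 37.35
meas [-5.216e+01  8.338e+00 -1.300e-02] (81.9, 141.2, [92, 28, 212, 213], 0.0557) t 38.65
```

View pics/w5.png

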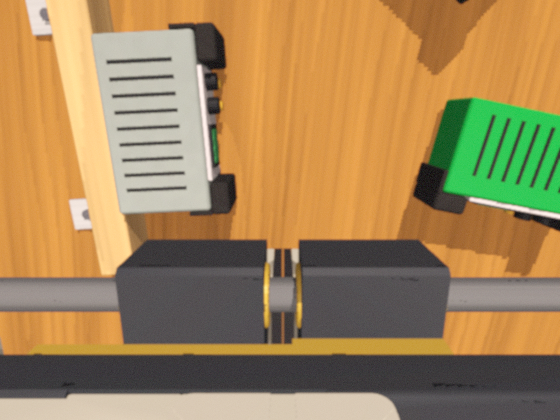

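```bash
python3 - <<'E'
from h import *
q=np.load("pose.npy")
def fp(x,y,a): return np.r_[F+rot(FY)@np.array([x,y])/1000,FY+a]
robot.servo_line(tcp(q,-1,15,.2),ori(q[2],1),.35)
robot.servo_line(tcp(q,-1,15,.015),ori(q[2],1),.3)
push(q,-1,.10,n=8,fmax=8,speed=.04)
q=fp(-50.5,8.3,.025); off(q,-1,back=12)
robot.servo_line(tcp(q,1,12,.015),ori(q[2],1),.25)
push(q,1,.08,n=7,fmax=8,speed=.04)
q=fp(-49,8.3,0); off(q,1,.2,back=15)
q=look(q,"pics/w6.png"); np.save("pose.npy",q)
E
```

```text
forces [-0.3, -0.2, -0.2, -1.6, -3.9, -6.9, -11.4] pred [-47.789   8.474   0.075] t 42.0
forces [0.3, 0.2, -0.3, -1.1, -4.3, -7.1, -11.4] pred [-46.502   8.24   -0.055] t 44.9833
meas [-5.0762e+01  8.4130e+00  2.0000e-03] (81.1, 140.9, [108, 29, 221, 211], 0.0556) t 46.25
```

View pics/w6.png

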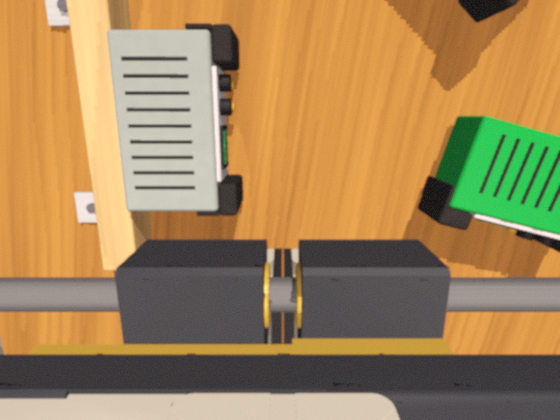

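Both sides met the fence at 11 N, against 2–3 N while sliding, and the measured yaw is 0.002 rad. I'll seat it with one short final press on the right, then check.

```bash
python3 - <<'E'
from h import *
q=np.load("pose.npy")
robot.servo_line(tcp(q,-1,12,.2),ori(q[2],1),.4)
robot.servo_line(tcp(q,-1,12,.015),ori(q[2],1),.35)
push(q,-1,.05,n=5,fmax=9,speed=.04)
off(q,-1,.2,back=15)
robot.servo_line(tcp(q,1,15,.2),ori(q[2],1),.4)
q=look(q)
b=[(rot(-FY)@(q[:2]+rot(q[2])@np.array([.0475,s*.07])-F)*1000).round(1) for s in(1,-1)]; print(b,robot.read_force())
E
```

```text
forces [-0.1, -0.3, 0.0, -1.6, -5.7] pred [-48.263   8.479   0.052] t 48.925
meas [-5.072e+01  8.019e+00  4.000e-03] (81.2, 141.0, [105, 26, 218, 209], 0.0557) t 50.65
[array([-3.5, 78.2]), array([ -2.9, -61.8])] [-0.35321848  0.06314068  0.42535875]
```

```bash
python3 -c "
from rig import robot
print(robot.job_done())"
```

```text
the job is handed in; nothing more can be done
None
```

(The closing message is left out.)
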